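Slide the soldering board into the annealing bay and shut its gate

TASK

Get this dish ready for annealing: swing the gate of the brick bay all the way open, slide the soldering board, with the copper dish riding on it, across the bench and squarely into the bay until it rests against the back wall, then swing the gate fully shut behind it. Keep the dish upright near the middle of the board, and leave the hammer, the jar and the pliers where they are.

Things in the scene. Friction and masses are not known exactly. Their poses are not given: they have to be found in the camera images.
- bay: Annealing bay fixed to the bench: three pale fire-brick walls 28 thick and 40 high round an open rectangle of bench (no floor plate), 150 wide (its x) and 130 deep (its y). Origin on the bench at the centre of that rectangle; the inner faces of the side walls are at x = -75 and +75, the inner face of the back wall at y = +65, and the open mouth at y = -66, facing -y. The board goes in along +y.
- bay_seat (a point): Point on the bench, 5 from the bay's origin along its +y, where the centre of the board's underside lies when the board touches the back wall. Axes as the bay's.
- gate (a joint): Angle of the bay's gate in rad: 0 shut across the mouth, growing as it swings outwards about its upright hinge; stop at 1.65 (fully open, about in line with the +x wall and pointing away from the bay). A stiff hinge: it stays where it is left. The gate is a steel panel 165 long, 6 thick, 38 high, just outside the mouth.
- gate_hinge (a point): Hinge axis of the gate, in the bay's frame at x = +85, y = -74, 40 above the bench. The gate runs from it along the bay's -x when shut, along -y at 1.57 rad.
- gate_post (a point): Top of the round upright steel post near the gate's free end, 155 from the hinge axis, 80 above the bench; diameter 12, standing 42 clear above the panel.
- board: Soldering board, a loose grey square slab 120 x 120 x 25, about 0.6 kg. Origin at the centre of its underside; x and y along its edges.
- dish: Shallow round copper dish, 80 across the rim, 28 high, loose on top of the board. Origin at the centre of its underside, z up.
- hammer: Bystander: hammer with a wooden handle lying crosswise on the bench between robot and bay, about 280 long along its x, head at +x. Origin beneath its middle.
- jar: Bystander: closed glass jar, 60 across, 75 high, standing on the far right of the bench. Origin at the centre of its underside.
- pliers: Bystander: pliers with dark handles lying on the right of the bench, about 140 long, 14 high. Origin under the pivot.
There are look-alikes about, which are no part of the job. Of the things like the board, leave any that is green; of the rest the smaller one is meant.

How it is judged (in metres and radians):
On the way, in this order (a step that is already met when the one before it is completed fails the run):
1. the gate has been swung open (beyond 1.45 rad) (value of joint gate above 1.45 rad), for 0.2 s.
2. the board lies in the bay against the back wall (its centre within 10 mm of the seat along the bay, square within 0.14 rad) (y of board in the frame of bay_seat above -0.01 m and horizontal distance between board and bay_seat below 0.022 m and (angle between the x axis of board and the x axis of bay, either way round below 0.14 rad or angle between the y axis of board and the x axis of bay, either way round below 0.14 rad)), for 0.2 s.
3. the gate is shut again (below 0.08 rad) (value of joint gate below 0.08 rad), for 0.2 s.
At the end, for the whole second after the job is handed in: Gate shut (below 0.08 rad); board flat in the bay, centre at most 10 mm short of the seat along the bay's y and within 22 mm of it, square within 0.14 rad; dish upright (0.15 rad) on the board, within 35 mm of its centre; all at rest (all of step 2 and value of joint gate below 0.08 rad and height (world z) of board below 0.006 m and horizontal distance between dish and board below 0.035 m and angle between dish's own z axis and vertical below 0.15 rad and height (world z) of dish above 0.018 m and linear speed of each of board, dish below 0.01 m/s); the robot touches nothing.
It fails at once if the dish is tipped (over 0.5 rad) or slides off the board (over 50 mm from its centre) (angle between dish's own z axis and vertical above 0.5 rad or horizontal distance between dish and board above 0.05 m).
It fails at once if the hammer, jar or pliers are moved by more than 25 mm (distance of any of hammer, jar, pliers from where it was at the start of the episode above 0.025 m).
It also fails if it takes over 72 s, if anything falls off the work surface, if the arm or the gripper's body presses on something with over 40 N, if the wrist force passes 120 N, or if a joint passes its speed limit or range.

ROBOT

A 6-joint arm with a two-finger parallel gripper is mounted at the origin on the work surface. World frame = base frame: x ahead of the robot, y to its left, z up, the work surface at z = 0. Lengths are in mm, angles in degrees, forces in N, time in s.
With the tool pointing down it reaches from about 250 to 775 mm from the base axis. Payload 4 kg.
Tool frame: the origin (TCP) lies at the very end of the fingers, on their centre line; the grasp point (between the pads) lies 19 mm behind it (env.grasp_offset is the distance from the TCP to the grasp point, in mm); z points along the fingers, y is the direction in which the jaws open and shut (so a half turn about z gives the same grasp; the last joint's range is limited). The gripper opens to 94 mm and grips with 3 to 60 N. Pads are 16 mm wide; open, the fingers measure 119 mm over their backs; the gripper's body (75 mm by 177 mm) begins 78 mm behind the grasp point.
Start: joints at [-71.969, 4.996, 78.535, -0, 96.463, -5.907], TCP at [223.163, -502.711, 205.506] pointing down, gripper open.
Joint ranges: [-177.83, 177.83], [-43.37, 116.18], [15.69, 146.23], [-61.86, 241.86], [9.47, 152.12], [-147.06, 147.06]. Speed limits (degrees/s): [159.86, 159.86, 180, 180, 180, 180].

INTERFACE

Orientations are given as a 3x3 rotation matrix whose columns are the frame's x, y, z axes.
In Python, from workcell import env, jaws, imaging, job_done gives the robot as it stands. The module is installed in compiled form; this text tells all that it offers. Calls block until the motion is done:
- env.goto(position, orientation): joint-space move of the TCP to a pose.
- env.movel(position, rot=None, vel=150): straight line of the TCP; rot=None keeps the orientation; vel is the mean speed in mm/s.
- env.movej(angles): joint-space move.
- jaws.grip(opening, squeeze=None): opening from 0.0 (shut) to 1.0 (fully open); squeeze is the grip in N (None keeps the last); returns when the fingers have stopped.
- env.wait(seconds).
- env.inverse_kinematics(position, orientation): joint angles nearest the present ones, or None.
- env.get_state(): the state.
- imaging.get_image(name): name is "side" or "top"; returns a dict with "img" (384x512x3 uint8, red, green, blue), "intrinsics" (3x3 intrinsics, pixels), "T" (4x4, takes a point from camera to world coordinates). Camera axes: x right, y down, z forward; pixel columns grow to the right and rows downward; lengths in mm; the calibration is good to about 2 mm. A picture is of the moment at which its call begins. There is no depth.
A pose or a line that the arm cannot do raises env.Unreachable and nothing moves.
- job_done(): hands the job in, once; it reports no verdict.
The state is a dict: "t": time; "joint_positions": joint angles; "qvel": joint speeds; "joint_torque": joint torques, N m; "position": TCP position; "eef_rot": TCP orientation; "force": force on the tool from outside, world axes, zero at the start; "wrist_torque": the same for the moment, N m; "width": opening from 0.0 (shut) to 1.0 (fully open).
Only numpy, scipy, OpenCV 4.12 (cv2) and the standard library are available. Lean on these libraries where they do the work, as an engineer would, in place of code of your own. Each camera call takes 0.05 s, during which the arm holds its last target. There are 200 camera calls.

## Working session

There is one attempt and no reset: what is moved stays moved. The work goes in short steps, each a Python script; the robot and the scene stay as the last script left them, time stands still between calls to the robot, and variables do not carry over. Pictures are saved under pics/ and viewed, about 8 in all and at most 12, crops included, and the job is handed in when it is done.

```bash
mkdir -p pics; python3 - <<'E'
from workcell import env,jaws,imaging
import cv2,numpy as np
for n in("top","side"):
    d=imaging.get_image(n);cv2.imwrite(f"pics/{n}0.png",cv2.resize(d["img"][:,:,::-1],(800,600),interpolation=cv2.INTER_CUBIC))
    np.savez(f"{n}.npz",K=d["intrinsics"],T=d["T"]);print(d["intrinsics"],d["T"].round(3))
print(env.get_state()["t"])
E
```

```text
[[437.46294157   0.         250.60610511]
 [  0.         437.46294157 191.96444466]
 [  0.           0.           1.        ]] [[ 2.800000e-02 -9.900000e-01  1.390000e-01  3.458380e+02]
 [-1.000000e+00 -2.900000e-02 -5.000000e-03 -9.681700e+01]
 [ 9.000000e-03 -1.390000e-01 -9.900000e-01  1.211908e+03]
 [ 0.000000e+00  0.000000e+00  0.000000e+00  1.000000e+00]]
[[420.08251767   0.         256.56667342]
 [  0.         420.08251767 187.78535941]
 [  0.           0.           1.        ]] [[-9.27000e-01 -2.52000e-01  2.77000e-01  1.69012e+02]
 [-3.75000e-01  6.14000e-01 -6.95000e-01  6.79450e+02]
 [ 5.00000e-03 -7.48000e-01 -6.63000e-01  8.31019e+02]
 [ 0.00000e+00  0.00000e+00  0.00000e+00  1.00000e+00]]
0.1
```

View pics/top0.png

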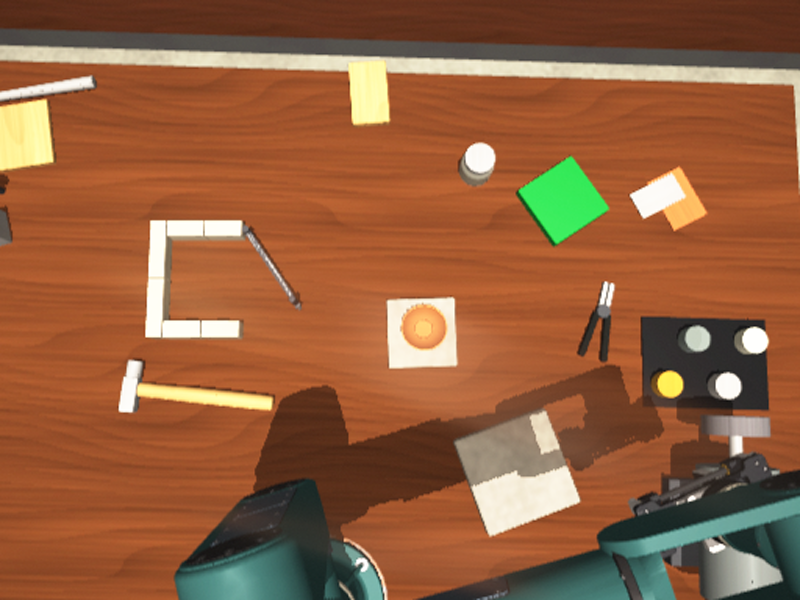

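View pics/side0.png

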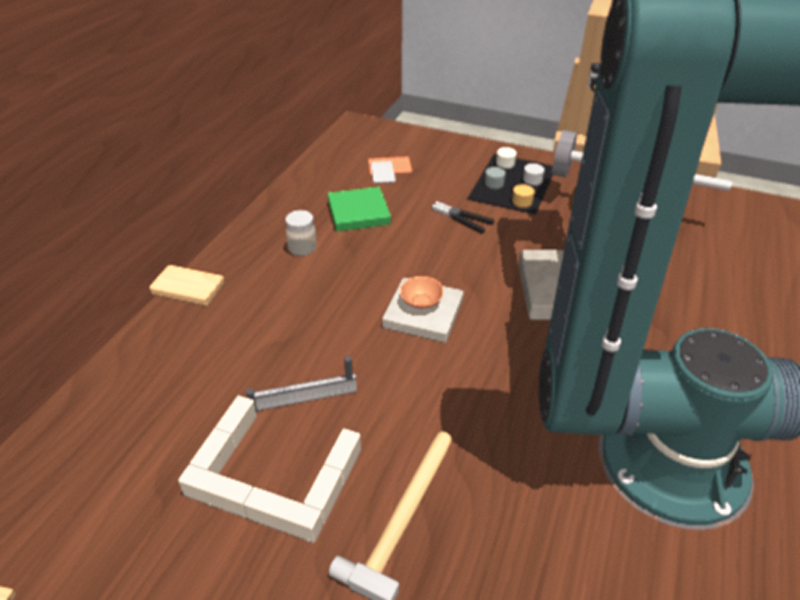

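Board candidates (top view): the pale board under the dish (422,332), the larger grey one (517,472) and the green one (563,200). I choose the smaller pale one carrying the dish, and check it in a crop.

```bash
python3 - <<'E'
from workcell import imaging
import cv2
d=imaging.get_image("top")["img"][130:245,85:300,::-1]
cv2.imwrite("pics/crop1.png",cv2.resize(d,None,fx=3.7,fy=3.7,interpolation=cv2.INTER_CUBIC))
E
cat > h.py <<'E'
import numpy as np
def px(n,u,v,z):
    d=np.load(f"{n}.npz");K,T=d["K"],d["T"]
    r=T[:3,:3]@np.linalg.inv(K)@[u,v,1];o=T[:3,3];return (o+r*(z-o[2])/r[2])[:2]
def proj(n,p):
    d=np.load(f"{n}.npz");q=d["K"]@(d["T"][:3,:3].T@(np.array(p)-d["T"][:3,3]));return q[:2]/q[2]
E
```

```text
(no output)
```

View pics/crop1.png

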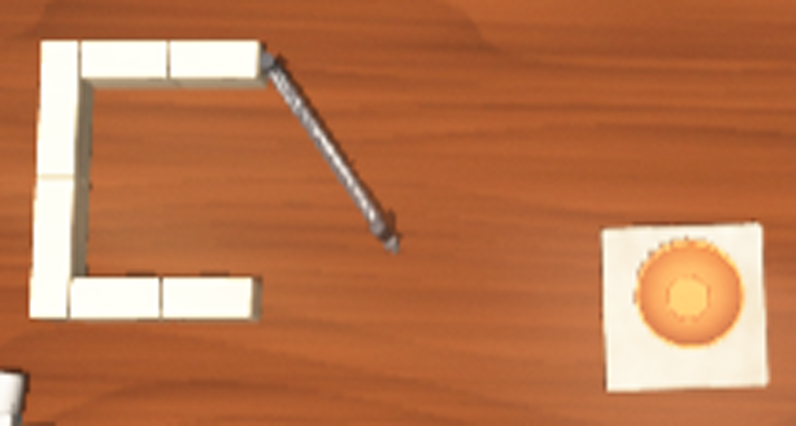

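The crop shows the pale board, its top corners at about (601,229), (761,223), (768,384) and (608,391), with the dish on it at (689,296). Also visible are the bay's brick corners and the gate, partly open with its post near (392,247).

```bash
python3 - <<'E'
from h import *
from workcell import env
def P(c,r,z):return px("top",85+(c+.5)/3.7-.5,130+(r+.5)/3.7-.5,z)
def fit(L,W):
    L=np.array(L,float);W=np.array(W);lc,wc=L.mean(0),W.mean(0)
    H=(L-lc).T@(W-wc);a=np.arctan2(H[0,1]-H[1,0],H[0,0]+H[1,1])
    R=np.array([[np.cos(a),-np.sin(a)],[np.sin(a),np.cos(a)]]);t=wc-R@lc
    print("pos",t.round(1),"deg",np.degrees(a).round(2),"res",(W-(L@R.T+t)).round(1).tolist());return t,R
t,R=fit([(103,93),(-103,93),(103,-66),(-103,-66),(75,65),(-75,65),(75,-66),(-75,-66)],
 [P(c,r,40) for c,r in[(41,41),(30,318),(261,41),(253,319),(80,79),(70,277),(262,79),(254,278)]])
fit([(60,60),(60,-60),(-60,-60),(-60,60)],[P(c,r,25) for c,r in[(601,229),(761,223),(768,384),(608,391)]])
print("dish",P(690,293,53),P(689,297,27))
h=R@[85,-74]+t; print("hinge",h); p=P(392,247,80);print("post",p,np.linalg.norm(p-h)); d=R.T@(p-h);print("gate",np.arctan2(-d[1],-d[0]))
for g in (0,1.65):print(g,h+R@[-155*np.cos(g),-155*np.sin(g)])
print("hammer handle end",px("top",273*.64,403*.64,15))
np.savez("bay.npz",t=t,R=R)
# ik sanity
E
```

```text
pos [539.7 226.9] deg 1.67 res [[-0.4, 2.7], [0.0, 0.8], [-0.0, -0.9], [-0.7, -1.2], [-1.1, 0.6], [1.8, 1.4], [-0.8, -2.5], [1.2, -1.0]]
pos [ 457.8 -156.3] deg 3.87 res [[-0.3, -0.8], [-0.4, 0.5], [0.5, 1.6], [0.2, -1.3]]
dish [ 464.7578238 -158.6555053] [ 464.45093455 -159.37153216]
hinge [626.8114078  155.36149005]
post [488.40684605  53.37578238] 171.92122406423144
gate 0.605876784674122
0 [471.87732834 150.84142152]
1.65 [643.57582812   1.27075636]
hammer handle end [327.89422693  96.86894808]
```

```bash
cat >> h.py <<'E'
b=np.load("bay.npz");t,R=b["t"],b["R"];A=np.arctan2(R[1,0],R[0,0])
HB=np.array([85.,-74.])
def W(x,y,z):return [*(R@[x,y]+t),z]          # bay -> world
def rot(a):                                    # tool down, jaw axis at bay angle a
    a+=A;y=np.array([np.cos(a),np.sin(a),0]);z=np.array([0,0,-1.]);return np.c_[np.cross(y,z),y,z]
def post(g,z,r=155):return W(*(HB+r*np.array([-np.cos(g),-np.sin(g)])),z)
def loc(p):return R.T@(np.array(p)[:2]-t)
E
python3 - <<'E'
from h import *
from workcell import env
for v in(357,360,364):
    p=px("side",348*.64,v*.64,80);d=loc(p)-HB;print("side post",p,np.hypot(*d),np.arctan2(-d[1],-d[0]))
for g in(.5,.55,.6,.65):
    q=[proj("top",post(g,z,r)) for z,r in((80,155),(38,155),(38,165))]
    print(g,[((np.array(k)-[85,130]+.5)*3.7-.5).round(0).tolist() for k in q],proj("side",post(g,80))/.64)
print("jar",px("top",480*.64,158*.64,75),"board bay",loc([457.8,-156.3]))
q0=env.get_state()
for nm,p,a in[("gate",post(.6,60),.6+np.pi/2),("open",post(1.65,60),1.65+np.pi/2),("shut",post(0,60),np.pi/2),("A",W(-181,-381,40),np.pi/2),("B",W(0,-461,40),0),("Bend",W(0,-63,8),0)]:
    for k in(0,np.pi):
        j=env.inverse_kinematics(p,rot(a+k));print(nm,k>0,None if j is None else np.round(j))
E
```

```text
side post [502.85014494  61.96498338] 155.20728767967213 0.6165287460686842
side post [500.13605381  67.66657085] 154.0683100542799 0.5763606371878968
side post [496.5560603   75.18719016] 152.95219487521481 0.5225846809529934
0.5 [[359.0, 240.0], [367.0, 247.0], [373.0, 259.0]] [349.54993443 365.51754789]
0.55 [[368.0, 234.0], [376.0, 242.0], [383.0, 254.0]] [348.98907974 361.82229547]
0.6 [[378.0, 228.0], [385.0, 236.0], [393.0, 247.0]] [348.1865029  358.20328931]
0.65 [[387.0, 222.0], [394.0, 230.0], [402.0, 241.0]] [347.14804243 354.66755342]
jar [ 758.03105297 -248.77961547] board bay [ -93.0281173  -380.60027691]
gate False [   1.    4.   97.   -0.   80. -125.]
gate True [ 1.  4. 97. -0. 80. 55.]
open False None
open True [ -5.  21.  77.  -0.  83. -11.]
shut False [ 11.   2.  98.  -0.  79. -81.]
shut True [11.  2. 98. -0. 79. 99.]
A False [ -31.   -9.  111.   -0.   78. -123.]
A True [-31.  -9. 111.  -0.  78.  57.]
B False [-28.  16.  85.  -0.  79. -30.]
B True None
Bend False [11. 14. 92. -0. 75.  9.]
Bend True None
```

Both views agree: the gate is at about 0.6 rad. Next I cage the post between the fingers and swing the gate open.

```bash
python3 - <<'E'
from h import *
from workcell import env,jaws,imaging
import cv2
a=lambda g:rot(g+np.pi*1.5)
jaws.grip(0.4)
env.goto(post(.6,140),a(.6)); env.movel(post(.6,47),a(.6),120)
print(env.get_state()["force"])
jaws.grip(0.28)
for g in np.arange(.7,1.67,.16).tolist()+[1.67]:
    env.movel(post(g,47),a(g),100); print(round(g,2),np.round(env.get_state()["force"],1))
env.movel(post(1.64,47),a(1.64),60)
env.movel(post(1.64,150),None,200)
jaws.grip(1.0)
env.goto(W(-190,-381,120),rot(np.pi*1.5))
for n in("top",):
    cv2.imwrite("pics/open.png",cv2.resize(imaging.get_image(n)["img"][:,:,::-1],(800,600)))
print(env.get_state()["t"])
E
```

```text
[-0.083517    0.23746224 -0.34784289]
0.7 [-0.6 -0.1  0.8]
0.86 [-0.2  0.3 -1.1]
1.02 [ 0.5 -1.   0.6]
1.18 [-0.7 -1.2 -0.8]
1.34 [-0.5  0.5  0.3]
1.5 [0.4 0.2 0.4]
1.66 [-0.1 -0.4  0.3]
1.67 [-1.3 -0.1  0.7]
11.025
```

View pics/open.png

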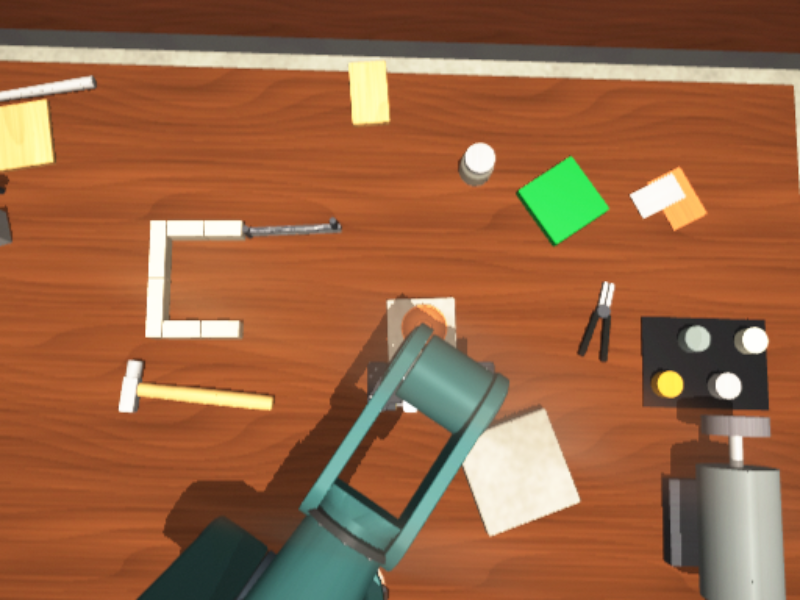

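The gate (245,232)-(340,226) is open in line with the wall, and nothing else has moved. Next is the sideways push in +x.

```bash
python3 - <<'E'
from h import *
from workcell import env,jaws,imaging
import cv2
r=rot(np.pi*1.5)
env.movel(W(-190,-381,8),r,120)
for x in(-163,-140,-100,-68):
    env.movel(W(x,-381,8),r,50); print(x,np.round(env.get_state()["force"],1))
env.movel(W(-85,-381,8),r,80)
env.movel(W(-85,-381,160),r,200)
env.goto(W(0,-475,160),rot(0))
d=imaging.get_image("top")["img"][130:245,185:300,::-1]
cv2.imwrite("pics/a.png",cv2.resize(d,None,fx=5,fy=5,interpolation=cv2.INTER_CUBIC))
print(env.get_state()["t"])
E
```

```text
-163 [-1.5 -0.7  2.1]
-140 [-1.9  0.3 -1.1]
-100 [-1.3  0.8 -1.7]
-68 [-0.3 -0.4 -0.7]
17.925
```

View pics/a.png

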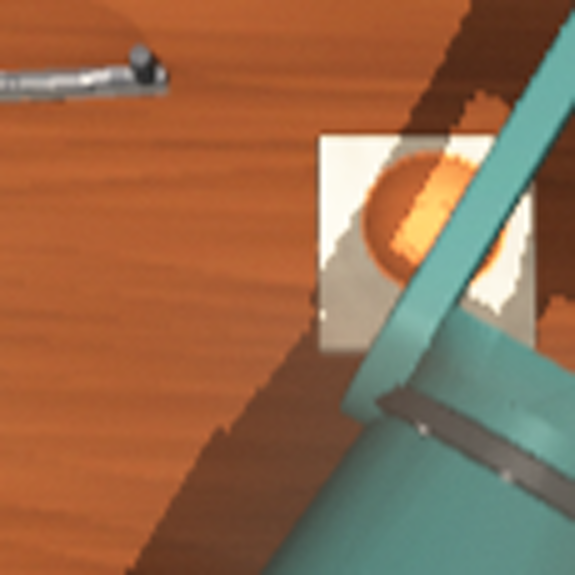

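The board's corners are at (319,136), (319,351) and (536,351). The dish is still on it and the gate is open.

```bash
python3 - <<'E'
from h import *
P=lambda c,r,z:loc(px("top",185+(c+.5)/5-.5,130+(r+.5)/5-.5,z))
c=[P(*k,25) for k in((319,136),(319,352),(536,351),(535,136))]
print(np.round(c,1),np.mean(c,0),"yaw",np.degrees(np.arctan2(*(c[0]-c[1])[::-1])),"dish",P(435,221,53))
E
```

```text
[[  61.5 -322.8]
 [ -59.1 -322.8]
 [ -58.5 -441.5]
 [  61.6 -442.6]] [   1.36119156 -382.44451004] yaw -0.01588176317842955 dish [   8.55266108 -385.15505674]
```

```bash
python3 - <<'E'
from h import *
from workcell import env,jaws,imaging
import cv2
r=rot(0)
env.movel(W(1,-475,8),r,120)
for y in(-452,-400,-250,-110):
    env.movel(W(1,y,8),r,65 if y>-452 else 40); print(y,np.round(env.get_state()["force"],1),env.get_state()["t"])
d=imaging.get_image("side")["img"][200:360,90:310,::-1]
cv2.imwrite("pics/b.png",cv2.resize(d,None,fx=3.6,fy=3.6,interpolation=cv2.INTER_CUBIC))
E
```

```text
-452 [0.1 0.3 0.2] 20.0667
-400 [-0.5  0.1  0.6] 21.0167
-250 [ 0.8 -2.9 -1.9] 23.475
-110 [-0.4 -3.6 -1.6] 25.775
```

View pics/b.png

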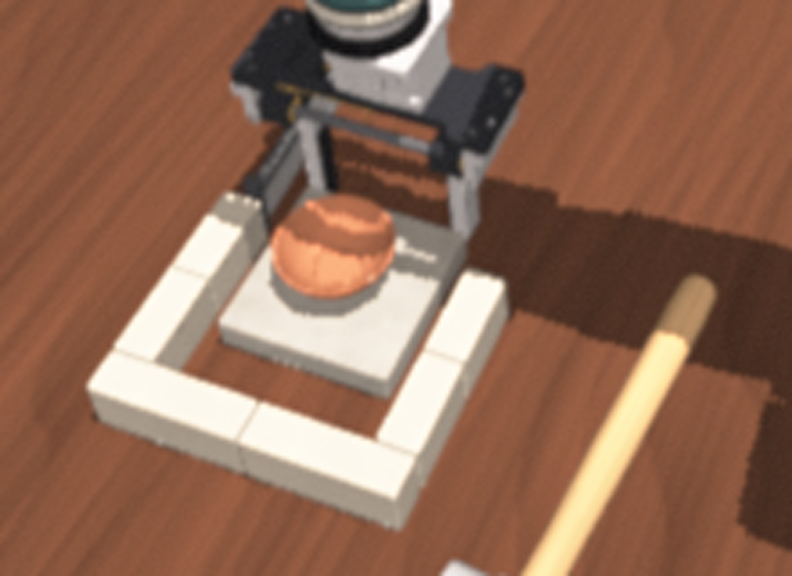

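The board, with the dish in its +x half, is entering the bay squarely and clear of both walls. Next I push it home in small steps while watching the force.

```bash
python3 - <<'E'
from h import *
from workcell import env,jaws,imaging
import cv2
r=rot(0)
env.movel(W(1,-72,8),r,50)
y=-72
while y<-57:
    y+=1.5;env.movel(W(1,y,8),r,20);f=-(R.T@np.array(env.get_state()["force"])[:2])[1];print(y,round(f,1))
    if f>10:break
env.movel(W(1,-110,8),r,80)
env.movel(W(1,-110,150),r,200)
env.goto(post(1.3,220),rot(1.3+np.pi*1.5))
d=imaging.get_image("side")["img"][200:360,90:310,::-1]
cv2.imwrite("pics/c.png",cv2.resize(d,None,fx=3.6,fy=3.6,interpolation=cv2.INTER_CUBIC))
d=imaging.get_image("top")["img"][130:230,85:235,::-1]
cv2.imwrite("pics/c2.png",cv2.resize(d,None,fx=5,fy=5,interpolation=cv2.INTER_CUBIC))
print(env.get_state()["t"])
E
```

```text
-70.5 1.5
-69.0 5.2
-67.5 4.3
-66.0 5.8
-64.5 4.6
-63.0 5.8
-61.5 5.6
-60.0 8.6
-58.5 12.3
31.35
```

View pics/c.png

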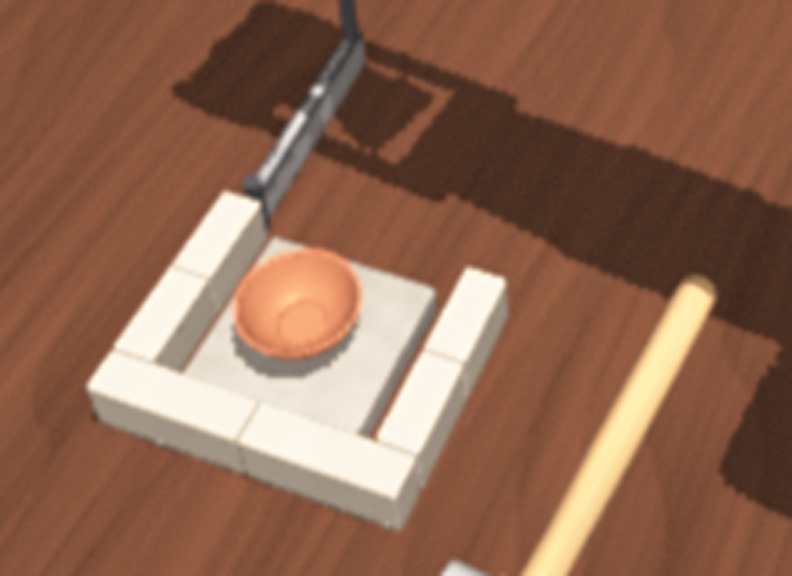

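View pics/c2.png

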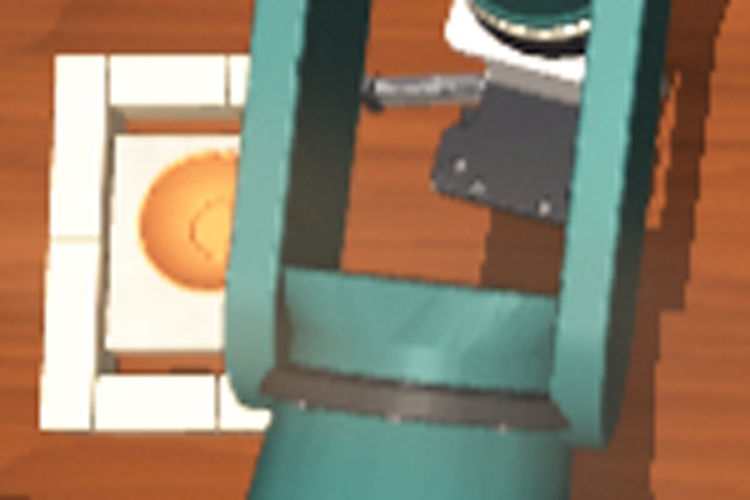

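The board sits against the back wall: in the top crop its edge at x≈110 meets the wall face, and the gaps on both sides are similar. The dish is upright near the middle. Next I shut the gate.

```bash
python3 - <<'E'
from h import *
from workcell import env,jaws,imaging
import cv2
p=loc(px("top",185+142.5/5-.5,130+54.5/5-.5,80))-HB;g0=np.arctan2(-p[1],-p[0]);print("g0",g0,np.hypot(*p))
g0=min(g0,1.62)
a=lambda g:rot(g+np.pi*1.5)
jaws.grip(0.4)
env.goto(post(g0,150),a(g0)); env.movel(post(g0,47),a(g0),100)
print(np.round(env.get_state()["force"],1))
jaws.grip(0.28)
for g in np.arange(1.5,.05,-.16).tolist()+[0]:
    env.movel(post(g,47),a(g),100)
g=0
while g>-.08:
    g-=.01;env.movel(post(g,47),a(g),20);f=(R.T@np.array(env.get_state()["force"])[:2])[1];print(round(g,2),round(f,1))
    if abs(f)>8:break
env.movel(post(g+.04,47),a(g+.04),30)
env.movel(post(g+.04,180),None,150)
env.goto(W(-60,-400,250),rot(0))
print(env.get_state()["t"])
for n,s in(("side",np.s_[200:360,90:310]),("top",np.s_[130:290,70:290])):
    cv2.imwrite(f"pics/d{n}.png",cv2.resize(imaging.get_image(n)["img"][s][:,:,::-1],None,fx=3.6,fy=3.6,interpolation=cv2.INTER_CUBIC))
E
```

```text
g0 1.6261238471186596 154.87969936089806
[-0.7  0.2  0.3]
-0.01 -0.4
-0.02 0.1
-0.03 -0.5
-0.04 0.1
-0.05 0.2
-0.06 -5.9
-0.07 -7.7
-0.08 -12.4
43.9
```

View pics/dside.png

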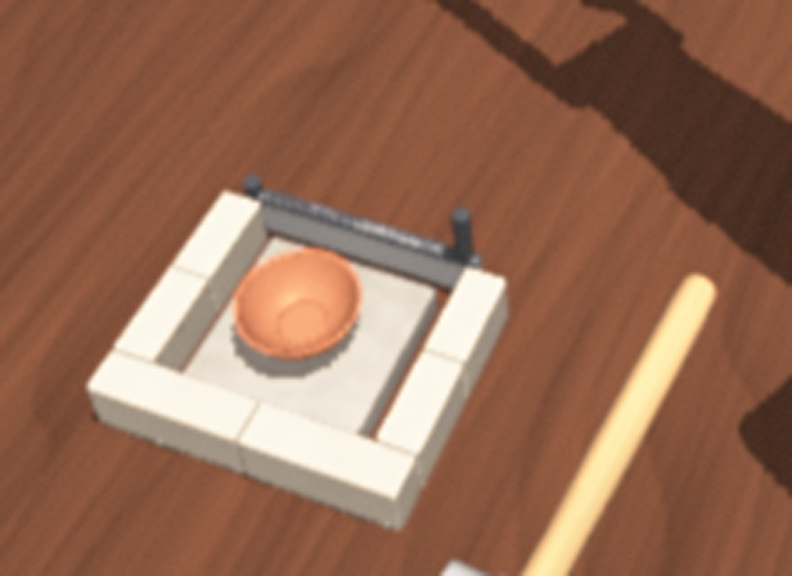

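View pics/dtop.png

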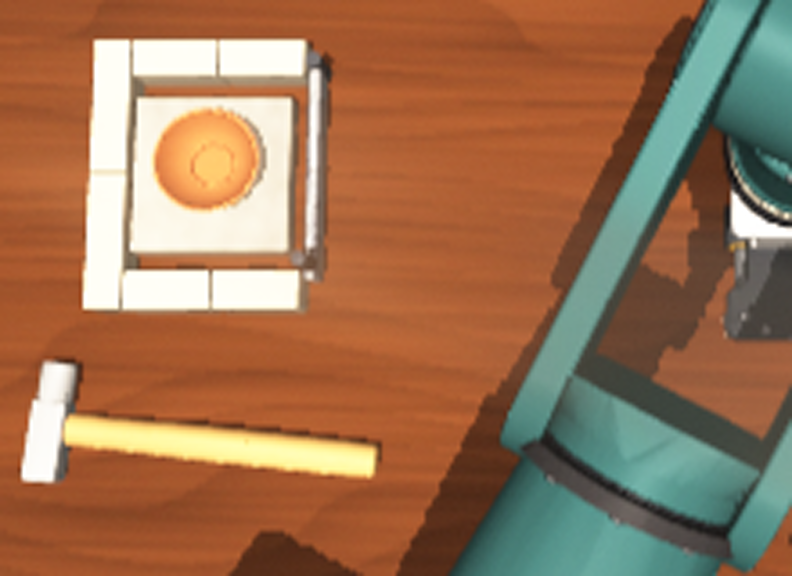

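```bash
python3 - <<'E'
from h import *
from workcell import job_done,env
P=lambda c,r,z:loc(px("top",70+(c+.5)/3.6-.5,130+(r+.5)/3.6-.5,z)).round(1)
c=[P(*k,25) for k in((134,98),(292,98),(290,252),(131,252))]
m=np.mean(c,0);print("board rel seat",m-[0,5],c);D=P(208,159,53);D2=P(213,166,27);print("dish-board",D-m,D2-m)
e=c[1]-c[0];print("yaw",np.degrees(np.arctan2(e[0],-e[1])))
p=P(300,257,80)-HB;print("gate",np.arctan2(-p[1],-p[0]))
if abs(m[0])<15 and m[1]-5>-7: job_done();print("done")
E
```

```text
board rel seat [1.4   1.375] [array([60.9, 68.2]), array([ 61. , -52.8]), array([-58.1, -55. ]), array([-58.2,  65.1])]
dish-board [ 6.9   -4.375] [ 6.2   -1.175]
yaw 0.0473518731144565
gate 0.003257317470005857
the job is handed in; nothing more can be done
done
```

I swung the gate open by its post, pushed the board sideways in line with the bay and then straight in to the back wall. I then shut the gate, moved the arm clear and handed the job in at about 44 s. No verdict came back.

Last checks, from the final pictures:

| Check | Measured | Limit |
|---|---|---|
| Board from the seat | about 1.4 mm in x and 1.4 mm in y | 22 mm |
| Board squareness | about 0.05° off | 0.14 rad (8°) |
| Dish from the board's centre | about 7 mm, upright | 35 mm |
| Gate angle | about 0.00 rad | 0.08 rad |

- **Accuracy:** the board reads 1.4 mm past the seat in y, which the wall makes impossible. That is within the 2 mm calibration error.
- **Forces:** the wrist force I read between moves stayed near 12 N at most.
- **Bystanders:** the hammer looks undisturbed in the last pictures. The jar and pliers looked unmoved after the gate was opened. They were outside the last crops, and the arm never went near them on the bench.
- **Failed checks:** none failed. The one disagreement was my first reading of the post from the top view, which put it 172 mm from the hinge instead of 155. I had picked the panel's end, and the side view corrected it before I moved.

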